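# Load the glue press, flip its safety catch and hold the lever down

### The job

Press the rosettes on: with the press lever still locked up, set the two loose rosette blocks on the press bed beside the one already there, in any order, so that all three stand square in one neat row against the rear fence and the end stop, side by side with hardly any gap. Then flip the safety catch right over and only then pull the lever down on to all three blocks and keep it pressed: finish while still holding the lever down (it springs back if you let go). Leave everything else on the bench where it is.

Things in the scene. Friction and masses are not known exactly. Their poses are not given: they have to be found in the camera images.
- press: Bench glue press, fixed: wooden base board whose top, the bed, is 30 mm above the table. Origin on the table under the middle of the lever's pivot shaft; x points from the bed to the shaft (away from the robot), y left along the shaft, z up. In this frame the bed spans x -150 to 40, y -190 to 120 mm. Bearing posts: x +-18, y 71 to 85 and -85 to -71, up to z 114 mm
- press_row (a point): On the bed, centre of the middle place of the row, at x -100, y 0, z 30 mm of the press. Blocks against fence and stop have their centres at press x -100 and y +56, 0, -56 mm. The rear fence is a low bar, 8 mm above the bed, front face at press x -72 mm; the end stop at the row's left end is 12 mm above the bed, its face at press y +84 mm
- press_pivot (a point): Middle of the lever's pivot shaft, 96 mm above the press origin, axes as the press's
- lever_angle (a joint): Lever angle about the shaft: 0 = fully up on its stop (98 degrees above level); it grows as the lever is pulled towards the robot and down; 1.71 rad = level, the board flat on blocks 34 mm high (without blocks it goes on to 1.80). A spring drives it up whenever it is let go: the handle needs about 4 N to start moving and 6 to 8 N at level, and more to press
- lever: Press lever: two flat steel arms at y +-50 mm, 8 mm wide, joined by a handle bar. Under them a cork-faced pressing board, 172 x 50 mm, centred 100 mm from the shaft, its face 32 mm below the arms' centre line when level. A locking pin juts out of the right arm, 60 mm from the shaft, to y -118 mm. Origin on the shaft; turns with the lever; axes as the press's at angle 0
- lever_handle (a point): Middle of the round dark wooden handle bar, diameter 22 mm, 128 mm long along the press's y, 92 mm free between the arms. It moves on a circle of radius 205 mm about the shaft: at lever angle q it is x = -205 cos(1.71 - q), z = 205 sin(1.71 - q) mm from point press_pivot in press axes; about 300 mm above the table when up
- catch_angle (a joint): Safety catch angle about its pin, which runs along the press's x: 0 to 0.15 = on, the blade lies in front of the lever's locking pin and blocks the lever; it grows as the thumb tab is pushed outwards (press -y) and then down, while the blade rises; 1.4 = its stop, right over. It stays where it is left; about 1.5 N at the tab moves it
- catch: Safety catch: dark steel bell crank on the front of an upright bracket at the right of the press (bracket: press x 4 to 14, y -182 to -138 mm, up to z 168 mm). Origin on its pin, at press x -4, y -160, z 155.5 mm. On: a flat blade (12 mm thick along x, 14 mm high) points inwards (+y) 53 mm and a thumb tab (12 mm wide) points up 54 mm
- catch_tab (a point): Middle of the round black grip of the thumb tab (diameter 17 mm, 22 mm long), 45 mm from the catch's pin: straight above it when the catch is on, swinging out to the right of the press as it is flipped
- block_a: Square wooden corner block, 56 x 56 x 28 mm, with a round carved rosette (diameter 47 mm) on top rising 6 mm, 34 mm high in all, 0.07 kg. Origin at the centre of its underside, z up. This one stands in the press from the start, in the left place of the row against the end stop and the fence
- block_b: Square wooden corner block, 56 x 56 x 28 mm, with a round carved rosette (diameter 47 mm) on top rising 6 mm, 34 mm high in all, 0.07 kg. Origin at the centre of its underside, z up. One of the two loose ones, on the table
- block_c: Square wooden corner block, 56 x 56 x 28 mm, with a round carved rosette (diameter 47 mm) on top rising 6 mm, 34 mm high in all, 0.07 kg. Origin at the centre of its underside, z up. The other loose one, on the table; interchangeable with block_b
- plain_block: plain wooden block, 56 x 56 x 28 mm, the same stock as the corner blocks but with no rosette; a bystander
- wax_tin: round flat tin, diameter 84 mm, 44 mm high; a bystander
- cup: clear plastic cup, rim diameter 72 mm, 85 mm high; a bystander
- brush: flat paint brush lying down, about 240 mm long, 20 mm high; origin about 80 mm from its handle end, +x to the bristles; a bystander
- moulding: length of dentil moulding, 260 x 50 x 22 mm, lying; origin mid-length; a bystander
- sand_block: cork sanding block, 110 x 62 x 37 mm; a bystander
- stain_jar: amber glass jar with a metal lid, diameter 60 mm, 85 mm high; a bystander
Not all that is in view belongs to the job. Leave any green look-alike of the block_c alone.

How it is judged:
By the outcome, as a careful person would: the job done as asked, in the order asked, and still so for the second after the job is handed in, while the arm keeps its last pose, push and grip.
It also fails if it takes over 72 s, if anything falls off the work surface, if the arm or the gripper's body presses on something with over 40 N, if the wrist force passes 120 N, or if a joint passes its speed limit or range.

### The arm

A 6-joint arm with a two-finger parallel gripper is mounted at the origin on the work surface. World frame = base frame: x ahead of the robot, y to its left, z up, the work surface at z = 0. Lengths are in m, angles in degrees, forces in N, time in s.
With the tool pointing down it reaches from about 0.375 to 0.9 m from the base axis. Payload 3.1 kg.
Tool frame: the origin (TCP) lies at the very end of the fingers, on their centre line; the grasp point (between the pads) lies bot.grip_point_offset behind it (bot.grip_point_offset is the distance from the TCP to the grasp point, in m); z points along the fingers, y is the line along which they close (so a half turn about z gives the same grasp; the last joint's range is limited). The gripper opens to 87 mm and grips with 3 to 60 N. Pads are 19 mm wide; open, the fingers measure 117 mm over their backs; the gripper's body (75 mm by 190 mm) begins 51 mm behind the grasp point.
Start: joints at [-82.764, 30.224, 82.088, -0, 67.689, -10.227], TCP at [0.188, -0.596, 0.223] pointing down, gripper open.
Joint ranges: [-176.69, 176.69], [-43.24, 126.21], [12.49, 139.97], [-82, 262], [0, 151.66], [-163.58, 163.58]. Speed limits (degrees/s): [159.86, 159.86, 180, 180, 180, 180].

### API

Orientations are given as a 3x3 rotation matrix whose columns are the frame's x, y, z axes.
In Python, from rig import bot, viewer, ticket gives the robot as it stands.
- The arm moves only by the tool servo_tool, never from a script. Its argument "targets" is a list of rows, each an object with "offset": the shift along the tool's x, y, z in m, a list of three; "dr": the turn, a rotation vector about the tool's x, y, z in degrees, a list of three. In form: [{"offset": [x, y, z], "dr": [ax, ay, az]}, ...]. A call has 1 to 20 rows; each row is the pose to reach, as a shift and turn from the pose commanded when the call began, along the tool's axes at that moment; what a row does not reach only later rows make up. A row lasts 1/12 s, in which the tool goes at most 41.7 mm and 7.16 degrees, less where a joint would pass 70% of its speed; a pose out of reach is approached as far as the arm can. A call with a gripper value outside its range is refused whole. "gripper" is the gripper command: -1 is fully open, 1 is shut, values between are in proportion, set as the call begins (left out, the last holds). The fingers move at their own pace and stop on an object; the grip force is fixed at half the most. Time passes only in rows, so rows that repeat a pose let the fingers close. It gives the time, the measured TCP pose, the force, the opening and the grip force at its end, in the units of the state.
- bot.read_state(): the state, without advancing time (a new reading comes with each control period).
- viewer.capture(name): name is "side" or "top" or "wrist"; returns a dict with "color" (480x640x3 uint8, red, green, blue), "camera_matrix" (3x3 intrinsics, pixels), "R" (3x3) and "t" (3): a world point X has camera coordinates R X + t. Camera axes: x right, y down, z forward; pixel columns grow to the right and rows downward; lengths in m; the calibration is good to about 2 mm. The wrist camera is an equidistant fisheye: a pixel r from the principal point sees the ray r / f radians off the axis. A picture is of the moment at which its call begins. There is no depth.
- ticket.hand_in(): hands the job in; it is judged then, once.
The state is a dict: "time_s": time; "joint_positions": joint angles; "qvel": joint speeds; "tau": joint torques, N m; "position": TCP position; "tcp_rot": TCP orientation; "force": force on the tool from outside, world axes, zero at the start; "moment": the same for the moment, N m; "opening": opening from 0.0 (shut) to 1.0 (fully open); "grasp_force": force on a finger pad.
Only numpy, scipy, OpenCV 4.12 (cv2) and the standard library are available. Lean on these libraries where they do the work, as an engineer would, in place of code of your own. Each camera call takes 0.05 s, during which the arm holds its last target. There are 200 camera calls.

## Working session

There is one attempt and no reset: what is moved stays moved. The work goes in short steps, Python scripts to look and compute and a tool call to move; the robot and the scene stay as the last step left them, time stands still between calls to the robot, and variables do not carry over. Pictures are saved under pics/ and viewed, at most 10 in all, crops included, and the job is handed in when it is done.

Besides the shell and the picture viewer there is one more tool, called after "Call:" by a JSON object that holds its "method" and its "body", one argument or row to a line. servo_tool: Moves the arm, as the interface text tells. Its arguments: {"type":"object","properties":{"targets":{"type":"array"},"gripper":{"type":"number"}},"required":["targets"]}

```bash
ls; mkdir -p pics; python3 - <<'E'
from rig import bot,viewer
import cv2,numpy as np,pickle
d={}
for n in("side","top","wrist"):
    c=viewer.capture(n);d[n]=c;cv2.imwrite(f"pics/{n}0.png",c["color"][...,::-1]);print(n,np.round(c["camera_matrix"],1).tolist(),np.round(c["R"],4).tolist(),np.round(c["t"],4).tolist())
pickle.dump(d,open("c0.pkl","wb"))
s=bot.read_state();print(s,bot.grip_point_offset)
E
```

```text
pics
side [[483.9, 0.0, 316.6], [0.0, 483.9, 246.5], [0.0, 0.0, 1.0]] [[-0.7563, -0.6541, -0.0076], [-0.4482, 0.5266, -0.7223], [0.4765, -0.5429, -0.6915]] [0.3959, 0.3658, 1.2473]
top [[491.7, 0.0, 316.6], [0.0, 491.7, 238.7], [0.0, 0.0, 1.0]] [[-0.0245, -0.9997, -0.0081], [-0.9954, 0.0251, -0.0921], [0.0922, 0.0058, -0.9957]] [0.0189, 0.5265, 1.4046]
wrist [[371.6, 0.0, 319.6], [0.0, 371.6, 245.0], [0.0, 0.0, 1.0]] [[0.2999, -0.954, -0.0033], [-0.9231, -0.2911, 0.2513], [-0.2407, -0.0724, -0.9679]] [-0.6229, -0.0293, 0.3916]
{'time_s': 0.15, 'joint_positions': array([-8.27628096e+01,  3.02674813e+01,  8.21394708e+01,  2.83389429e-04,
        6.76869658e+01, -1.02283440e+01]), 'qvel': array([ 0.00046217, -0.09503474, -0.14628303, -0.00871465,  0.00768682,
       -0.00476177]), 'tau': array([ 5.97742273e-04, -4.40429163e+01, -1.76842618e+01,  6.34275936e-02,
        5.53028192e-02, -8.62926004e-05]), 'position': array([ 0.18753093, -0.59562766,  0.22178865]), 'tcp_rot': array([[ 9.53898259e-01,  3.00130091e-01, -2.01959537e-04],
       [ 3.00130014e-01, -9.53896917e-01,  1.62669366e-03],
       [ 2.95571137e-04, -1.61231437e-03, -9.99998657e-01]]), 'force': array([-0.20214476, -0.27938475,  0.51806879]), 'moment': array([ 0.00982024, -0.0254094 ,  0.02034068]), 'grasp_force': 0.0, 'opening': 1.0034428730015976} 0.0187
```

View pics/top0.png

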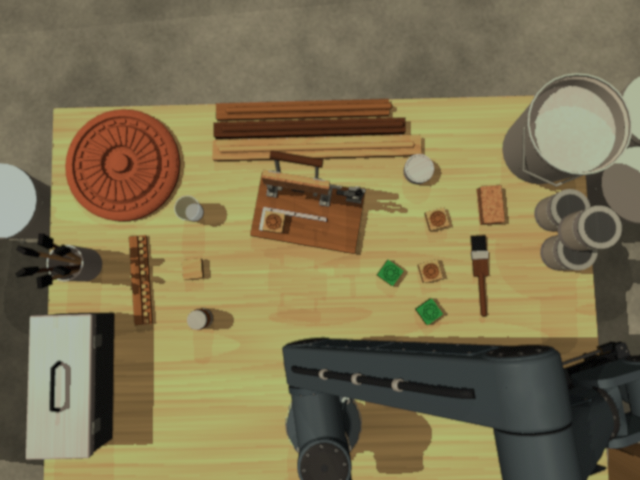

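View pics/side0.png

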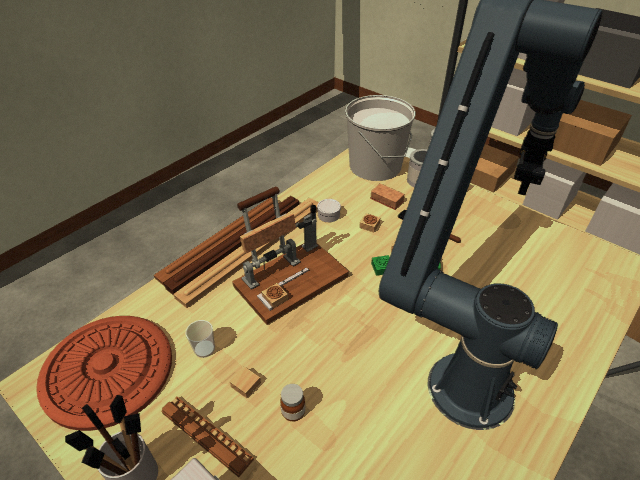

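The top view shows the press bed with corners near (262,175), (250,238), (361,253) and (367,195). The loose rosettes are at (438,219) and (431,271), and the green look-alikes at (391,272) and (430,311). The side view shows the lever up, with its handle near (258,198), and the catch near (311,228). Next I'll enlarge both.

```bash
python3 - <<'E'
import cv2
t=cv2.imread("pics/top0.png");s=cv2.imread("pics/side0.png")
cv2.imwrite("pics/t1.png",cv2.resize(t[145:295,245:460],None,fx=3.7,fy=3.7,interpolation=cv2.INTER_CUBIC))
cv2.imwrite("pics/s1.png",cv2.resize(s[175:325,225:395],None,fx=4,fy=4,interpolation=cv2.INTER_CUBIC))
E
```

```text
(no output)
```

View pics/t1.png

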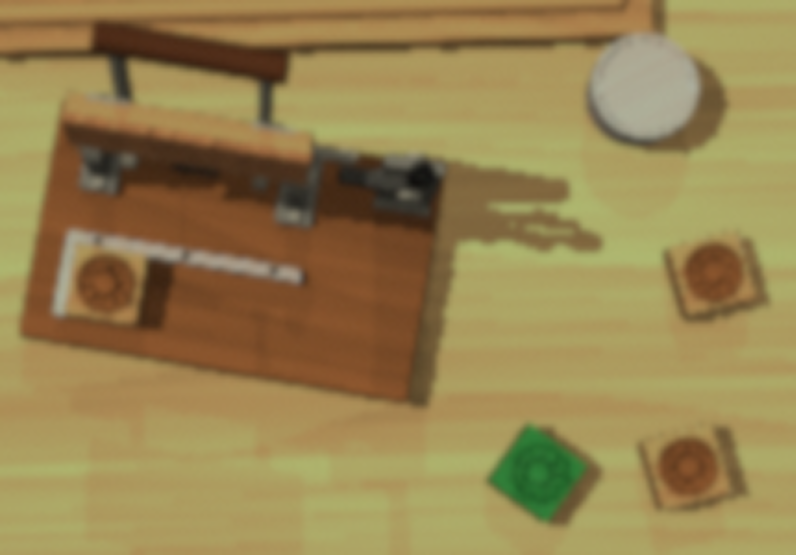

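View pics/s1.png

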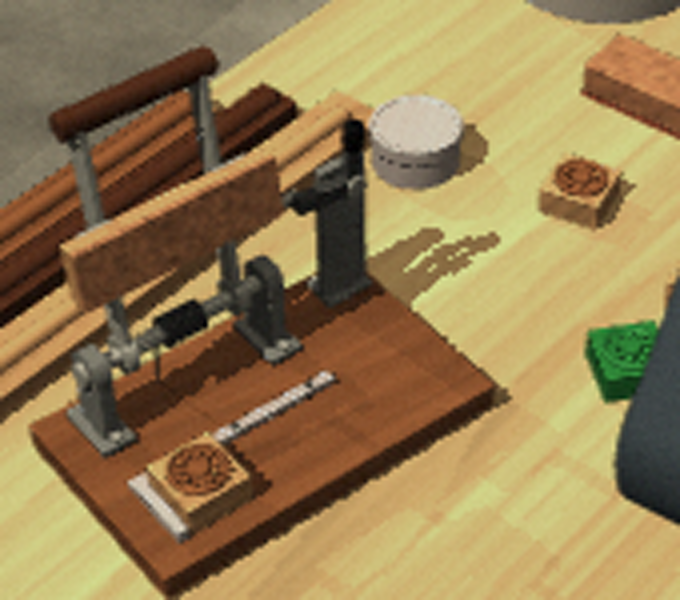

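Crop readings. In the top crop, the bed corners are (20,336), (408,400) and (441,160), the rosette on block_a is (105,283), and the loose rosettes are (712,272) and (687,466). In the side crop, the bed corners are (168,582), (497,384) and (31,430), the handle ends are (60,127) and (209,60), and the tab is (353,137).

```bash
cat >h.py <<'E'
import numpy as np,pickle,cv2
from scipy.optimize import least_squares
from scipy.spatial.transform import Rotation as Ro
def proj(c,X):
    p=np.asarray(c["R"])@X+np.asarray(c["t"]);K=c["camera_matrix"];return (K@p)[:2]/p[2]
def pw(v,P): # v=x,y,z,yaw(rad)
    return Ro.from_euler('z',v[3]).apply(np.array(P)/1000)+v[:3]
def tofull(n,u):
    s,o=((3.7,(245,145)) if n=="top" else (4,(225,175)));return (np.array(u)+.5)/s-.5+o
def ray(c,px):
    K=c["camera_matrix"];R=np.asarray(c["R"]);o=-R.T@c["t"];d=R.T@np.linalg.solve(K,[*px,1]);return o,d
def at_z(c,px,z): o,d=ray(c,px);return o+d*(z-o[2])/d[2]
E
python3 - <<'E'
from h import *
d=pickle.load(open("c0.pkl","rb"))
C=[("top",(-150,120,30),(20,336)),("top",(-150,-190,30),(408,400)),("top",(40,-190,30),(441,160)),("top",(-100,56,34+30),(105,283)),
("top",(-4,-160,200.5),(428,172)),
("side",(-150,120,30),(168,582)),("side",(-150,-190,30),(497,384)),("side",(40,120,30),(31,430)),("side",(28.4,64,299),(60,127)),("side",(28.4,-64,299),(209,60)),("side",(-4,-160,200.5),(353,137)),("side",(-100,56,64),(205,470))]
f=lambda v:np.concatenate([proj(d[n],pw(v,P))-tofull(n,u) for n,P,u in C])
r=least_squares(f,[.65,.05,0,-.15],loss='soft_l1');print(r.x,np.degrees(r.x[3]));print(np.round(r.fun.reshape(-1,2),1).tolist())
np.save("press.npy",r.x)
# triangulate far block rosette
g=lambda X:np.concatenate([proj(d["top"],X)-tofull("top",(712,272)),proj(d["side"],X)-tofull("side",(581,177))])
q=least_squares(g,[.7,-.3,.03]);print("far",q.x,q.fun)
h=lambda X:np.concatenate([proj(d["top"],X)-tofull("top",(105,283)),proj(d["side"],X)-tofull("side",(205,470))])
print("a",least_squares(h,[.7,-.3,.03]).x)
print("near",at_z(d["top"],tofull("top",(687,466)),.034))
# edges yaw: rectangle corners on top crop
for k in [[(665,250),(745,232),(765,300),(688,320)],[(640,440),(720,428),(740,495),(660,510)]]:
    P=[at_z(d["top"],tofull("top",u),.02)[:2] for u in k];print(np.round(P,3).tolist())
# colour-based: rosette/brown mask vs block
E
```

```text
[ 0.66458474  0.05286966 -0.00349698 -0.18558411] -10.633186420080083
[[0.1, 0.6], [0.7, 0.3], [1.8, 1.2], [0.6, 0.1], [-2.8, 0.0], [0.1, -0.1], [-0.2, -0.3], [-0.5, -0.7], [-0.6, 1.5], [0.6, 0.3], [-1.2, 0.0], [-1.5, -1.0]]
far [ 0.57701827 -0.34535792  0.03002126] [ 0.09596859  0.13121379 -0.19550779 -0.00935714]
a [0.5747927  0.12653922 0.05819604]
near [ 0.42611819 -0.3177144   0.034     ]
[[0.597, -0.311], [0.61, -0.375], [0.555, -0.388], [0.541, -0.327]]
[[0.448, -0.285], [0.455, -0.348], [0.403, -0.361], [0.393, -0.298]]
```

Press fit: origin about (0.665, 0.053), yaw about −10.6°, height within 4 mm. The far block's rosette triangulates to z = 30 mm against an expected 34, which is acceptable. I'll move so the wrist camera looks over both loose blocks.

Call:
{"method": "servo_tool", "body": {
  "targets": [
    {"offset": [0.348,-0.232,-0.06],"dr": [0,0,-84.5]},
    {"offset": [0.348,-0.232,-0.06],"dr": [0,0,-84.5]},
    {"offset": [0.348,-0.232,-0.06],"dr": [0,0,-84.5]},
    {"offset": [0.348,-0.232,-0.06],"dr": [0,0,-84.5]},
    {"offset": [0.348,-0.232,-0.06],"dr": [0,0,-84.5]},
    {"offset": [0.348,-0.232,-0.06],"dr": [0,0,-84.5]},
    {"offset": [0.348,-0.232,-0.06],"dr": [0,0,-84.5]},
    {"offset": [0.348,-0.232,-0.06],"dr": [0,0,-84.5]},
    {"offset": [0.348,-0.232,-0.06],"dr": [0,0,-84.5]},
    {"offset": [0.348,-0.232,-0.06],"dr": [0,0,-84.5]},
    {"offset": [0.348,-0.232,-0.06],"dr": [0,0,-84.5]},
    {"offset": [0.348,-0.232,-0.06],"dr": [0,0,-84.5]},
    {"offset": [0.348,-0.232,-0.06],"dr": [0,0,-84.5]}
  ],
  "gripper": -1
}}

```text
time_s: 1.23
position: [0.4505, -0.2692, 0.2825]
tcp_rot: [[-0.212, 0.977, -0.0], [0.977, 0.212, -0.0], [0.0, -0.0, -1.0]]
force: [-0.2, 0.1, 0.3]
opening: 1.002
grasp_force: 0.0
```

```bash
python3 - <<'E'
from rig import bot,viewer
import cv2,numpy as np,pickle
c=viewer.capture("wrist");pickle.dump(c,open("w1.pkl","wb"));cv2.imwrite("pics/w1.png",c["color"][...,::-1])
s=bot.read_state();print(s["time_s"],s["position"],s["tcp_rot"],s["joint_positions"],-c["R"].T@c["t"])
E
```

```text
1.2833 [ 0.45005214 -0.26975845  0.28240014] [[-2.06429123e-01  9.78461483e-01 -3.77589323e-04]
 [ 9.78461515e-01  2.06429211e-01  2.11318248e-04]
 [ 2.84712233e-04 -3.25834380e-04 -9.99999906e-01]] [-4.31476837e+01  1.84491601e+01  9.20625831e+01 -6.36416666e-03
  6.95123213e+01 -5.50586294e+01] [ 0.43710213 -0.2013236   0.4451924 ]
```

View pics/w1.png

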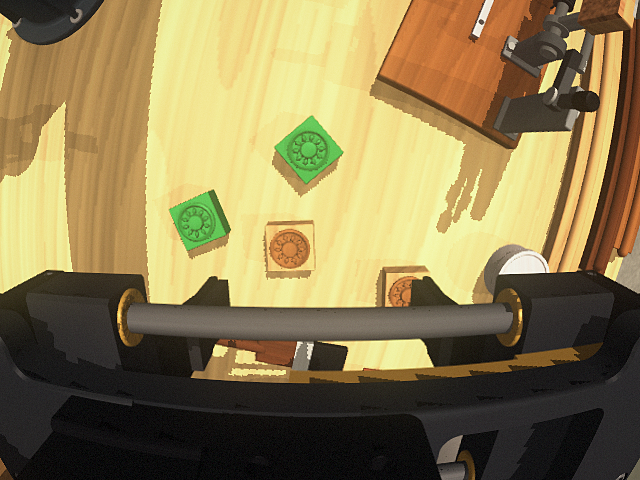

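The wrist view shows the near rosette at (290,248), with top-face corners (265,222), (314,220), (315,270) and (266,272). The far block is partly hidden, with its top edge at (384,268)–(430,267). It also shows that the gripper's wide side runs along tool y.

```bash
cat >>h.py <<'E'
def wray(c,px):
    K=c["camera_matrix"];R=np.asarray(c["R"]);o=-R.T@c["t"]
    v=np.array([(px[0]-K[0,2]),(px[1]-K[1,2])]);r=np.hypot(*v);th=r/K[0,0]
    d=np.r_[v/r*np.sin(th),np.cos(th)];return o,R.T@d
def wz(c,px,z): o,d=wray(c,px);return o+d*(z-o[2])/d[2]
def wproj(c,X):
    p=np.asarray(c["R"])@X+np.asarray(c["t"]);K=c["camera_matrix"];r=np.hypot(p[0],p[1]);th=np.arctan2(r,p[2]);return K[:2,2]+K[0,0]*th*p[:2]/r
E
python3 - <<'E'
from h import *
c=pickle.load(open("w1.pkl","rb"));d=pickle.load(open("c0.pkl","rb"))
print("ros",wz(c,(290,248),.034))
P=np.array([wz(c,p,.028) for p in [(265,222),(314,220),(315,270),(266,272)]]);print(P.mean(0))
for i in range(4):
    e=P[(i+1)%4]-P[i];print(np.hypot(*e[:2]),np.degrees(np.arctan2(e[1],e[0])))
print("far ros",wz(c,(401,292),.034)); Q=[wz(c,p,.028) for p in [(384,268),(428,266.5)]];e=Q[1]-Q[0];print(Q,np.degrees(np.arctan2(e[1],e[0])))
g=lambda X:np.r_[wproj(c,X)-(290,248),proj(d["top"],X)-tofull("top",(687,466))]
q=least_squares(g,[.43,-.31,.03]);print("near tri",q.x,q.fun)
E
```

```text
ros [ 0.42704155 -0.31595743  0.034     ]
[ 0.42632716 -0.31584034  0.028     ]
0.05648601722564284 14.369767311681832
0.060002788952185054 -76.88641901735002
0.058535371029027866 -165.12018667051788
0.06060279505488063 101.18915386350953
far ros [ 0.56800982 -0.34183692  0.034     ]
[array([ 0.54083574, -0.31826757,  0.028     ]), array([ 0.59409197, -0.305349  ,  0.028     ])] 13.635098447379606
near tri [ 0.42643468 -0.32344797  0.0072802 ] [ 0.03102264  0.03989505 -0.07338511  0.09512583]
```

Call:
{"method": "servo_tool", "body": {
  "targets": [
    {"offset": [-0.0404,-0.0325,0.04],"dr": [0,0,-1.3]},
    {"offset": [-0.0404,-0.0325,0.08],"dr": [0,0,-1.3]},
    {"offset": [-0.0404,-0.0325,0.12],"dr": [0,0,-1.3]},
    {"offset": [-0.0404,-0.0325,0.16],"dr": [0,0,-1.3]},
    {"offset": [-0.0404,-0.0325,0.2],"dr": [0,0,-1.3]},
    {"offset": [-0.0404,-0.0325,0.23],"dr": [0,0,-1.3]},
    {"offset": [-0.0404,-0.0325,0.26],"dr": [0,0,-1.3]},
    {"offset": [-0.0404,-0.0325,0.276],"dr": [0,0,-1.3]},
    {"offset": [-0.0404,-0.0325,0.276],"dr": [0,0,-1.3]},
    {"offset": [-0.0404,-0.0325,0.276],"dr": [0,0,-1.3]}
  ]
}}

```text
time_s: 2.12
position: [0.4257, -0.3169, 0.0057]
tcp_rot: [[-0.226, 0.974, -0.002], [0.974, 0.226, 0.002], [0.002, -0.001, -1.0]]
force: [-0.5, 0.1, 0.5]
opening: 0.998
grasp_force: 0.0
```

Call:
{"method": "servo_tool", "body": {
  "targets": [
    {"offset": [0,0,0],"dr": [0,0,0]},
    {"offset": [0,0,0],"dr": [0,0,0]},
    {"offset": [0,0,0],"dr": [0,0,0]},
    {"offset": [0,0,0],"dr": [0,0,0]},
    {"offset": [0,0,0],"dr": [0,0,0]},
    {"offset": [0,0,0],"dr": [0,0,0]},
    {"offset": [0,0,0],"dr": [0,0,0]}
  ],
  "gripper": 1
}}

```text
time_s: 2.7
position: [0.4266, -0.3168, 0.0072]
tcp_rot: [[-0.23, 0.973, 0.0], [0.973, 0.23, -0.001], [-0.001, 0.0, -1.0]]
force: [-0.5, 1.6, 5.1]
opening: 0.643
grasp_force: 30.0
```

Call:
{"method": "servo_tool", "body": {
  "targets": [
    {"offset": [0,0,-0.04],"dr": [0,0,0]},
    {"offset": [0,0,-0.08],"dr": [0,0,0]},
    {"offset": [0.199,0.1,-0.293],"dr": [0,0,0]},
    {"offset": [0.199,0.1,-0.293],"dr": [0,0,0]},
    {"offset": [0.199,0.1,-0.293],"dr": [0,0,0]},
    {"offset": [0.199,0.1,-0.293],"dr": [0,0,0]},
    {"offset": [0.199,0.1,-0.293],"dr": [0,0,0]},
    {"offset": [0.199,0.1,-0.293],"dr": [0,0,0]},
    {"offset": [0.199,0.1,-0.293],"dr": [0,0,0]},
    {"offset": [0.199,0.1,-0.293],"dr": [0,0,0]},
    {"offset": [0.199,0.1,-0.293],"dr": [0,0,0]},
    {"offset": [0.199,0.1,-0.293],"dr": [0,0,0]}
  ]
}}

```text
time_s: 3.7
position: [0.4781, -0.0995, 0.2997]
tcp_rot: [[-0.231, 0.973, 0.001], [0.973, 0.231, -0.001], [-0.001, 0.0, -1.0]]
force: [-0.8, -0.2, -1.8]
opening: 0.642
grasp_force: 30.0
```

```bash
python3 - <<'E'
from rig import bot,viewer
import cv2,numpy as np,pickle
c=viewer.capture("wrist");pickle.dump(c,open("w2.pkl","wb"));cv2.imwrite("pics/w2.png",c["color"][...,::-1])
s=bot.read_state();print(s["time_s"],s["position"],s["tcp_rot"],s["grasp_force"])
E
```

```text
3.75 [ 0.47737991 -0.10003323  0.29868303] [[-2.30029672e-01  9.73182175e-01 -1.67481356e-03]
 [ 9.73183539e-01  2.30029996e-01  8.69159009e-07]
 [ 3.86103207e-04 -1.62970106e-03 -9.99998597e-01]] 29.99958336353302
```

View pics/w2.png

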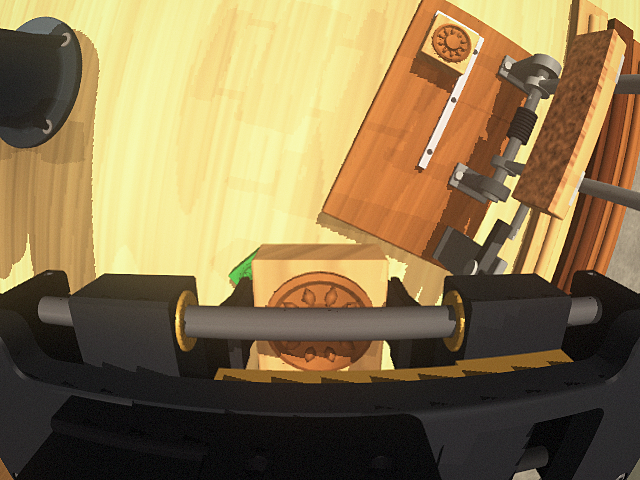

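The wrist view shows block_a's top corners at (436,11), (480,38), (467,71) and (420,54), with its rosette centre at (452,43). The bed's front-right corner is at (320,212), and the front of the fence ends near (418,166). The held block sits square in the fingers.

```bash
python3 - <<'E'
from h import *
d=pickle.load(open("c0.pkl","rb"));w=pickle.load(open("w2.pkl","rb"));d["wrist"]=w
C=[("top",(-150,120,30),(20,336)),("top",(-150,-190,30),(408,400)),("top",(-100,56,64),(105,283)),
("side",(-150,120,30),(168,582)),("side",(-150,-190,30),(497,384)),("side",(40,120,30),(31,430)),("side",(28.4,64,299),(60,127)),("side",(28.4,-64,299),(209,60)),
("wrist",(-150,-190,30),(320,212)),("wrist",(-100,56,64),(452,43)),("wrist",(-128,84,58),(436,11)),("wrist",(-128,28,58),(420,54)),("wrist",(-72,28,58),(467,71))]
def f(v):
    o=[]
    for n,P,u in C:
        X=pw(v,P)
        o.append((wproj(w,X)-u)*1.0 if n=="wrist" else (proj(d[n],X)-tofull(n,u))*1.0)
    return np.concatenate(o)
r=least_squares(f,[.66,.05,0,-.18],loss='soft_l1');v=r.x;print(v,np.degrees(v[3]));print(np.round(f(v).reshape(-1,2),1).tolist())
C=[c for c in C if c[0]=="wrist"];r2=least_squares(lambda u:f([*u[:2],0,u[2]]),[.66,.05,-.18]);print("wrist only",r2.x,np.degrees(r2.x[2]),np.round(r2.fun.reshape(-1,2),1).tolist())
for z in(.058,):
    P=np.array([wz(w,p,z) for p in [(436,11),(480,38),(467,71),(420,54)]]);print(P.mean(0))
    for i in range(4):
        e=P[(i+1)%4]-P[i];print(np.hypot(*e[:2]),np.degrees(np.arctan2(e[1],e[0])))
print("ros a",wz(w,(452,43),.064)," fit",pw([*v[:2],0,v[3]],(-100,56,64)),"fence end in press", )
X=wz(w,(418,166),.03);print((Ro.from_euler('z',-v[3]).apply(X-[*v[:2],0])*1000))
# fence line and board front edge yaw
for a,b,z in(((418,166),(460,74),.03),((320,212),(415,5),.03)):
    e=wz(w,b,z)-wz(w,a,z);print(np.degrees(np.arctan2(e[1],e[0]))-90)
np.save("press.npy",[*v[:2],0,v[3]])
E
```

```text
[ 0.66432228  0.05477077 -0.00078611 -0.19087322] -10.93622995840292
[[-0.9, 0.4], [-0.2, 0.7], [-0.3, -0.1], [-0.7, -0.2], [-0.4, -0.2], [-1.1, -1.1], [-1.2, 1.0], [0.3, -0.1], [0.1, 1.1], [-0.1, -1.0], [1.3, 1.6], [-0.6, -2.6], [-4.5, 4.2]]
wrist only [ 0.66491116  0.05594749 -0.18807341] -10.775812774765734 [[1.1, 0.9], [0.6, -1.8], [1.8, 0.8], [0.1, -3.3], [-3.7, 3.4]]
[0.57786908 0.12943751 0.058     ]
0.0597705768530024 -13.160717885902518
0.04715155664735272 -99.52247003598379
0.05787304336252726 179.12020238952766
0.05969073894671809 82.81474470672369
ros a [0.5768557 0.1271906 0.064    ]  fit [0.5767625  0.12872539 0.064     ] fence end in press
[-68.27942163 -89.69160609  30.        ]
-11.013329419762428
-10.516923674161873
```

Call:
{"method": "servo_tool", "body": {
  "targets": [
    {"offset": [0.1257,0.1117,0],"dr": [0,0,-65.9]},
    {"offset": [0.1257,0.1117,0],"dr": [0,0,-65.9]},
    {"offset": [0.1257,0.1117,0],"dr": [0,0,-65.9]},
    {"offset": [0.1257,0.1117,0.03],"dr": [0,0,-65.9]},
    {"offset": [0.1257,0.1117,0.06],"dr": [0,0,-65.9]},
    {"offset": [0.1257,0.1117,0.09],"dr": [0,0,-65.9]},
    {"offset": [0.1257,0.1117,0.11],"dr": [0,0,-65.9]},
    {"offset": [0.1257,0.1117,0.13],"dr": [0,0,-65.9]},
    {"offset": [0.1257,0.1117,0.15],"dr": [0,0,-65.9]},
    {"offset": [0.1257,0.1117,0.16],"dr": [0,0,-65.9]},
    {"offset": [0.1257,0.1117,0.18],"dr": [0,0,-65.9]},
    {"offset": [0.1257,0.1117,0.2],"dr": [0,0,-65.9]},
    {"offset": [0.1257,0.1117,0.22],"dr": [0,0,-65.9]},
    {"offset": [0.1257,0.1117,0.24],"dr": [0,0,-65.9]},
    {"offset": [0.1257,0.1117,0.25],"dr": [0,0,-65.9]},
    {"offset": [0.1257,0.1117,0.255],"dr": [0,0,-65.9]},
    {"offset": [0.1257,0.1117,0.259],"dr": [0,0,-65.9]},
    {"offset": [0.1257,0.1117,0.261],"dr": [0,0,-65.9]},
    {"offset": [0.1257,0.1117,0.261],"dr": [0,0,-65.9]}
  ]
}}

```text
time_s: 5.33
position: [0.5583, 0.0476, 0.0387]
tcp_rot: [[-0.982, 0.188, 0.0], [0.188, 0.982, -0.0], [-0.0, -0.0, -1.0]]
force: [0.5, -0.1, -0.8]
opening: 0.64
grasp_force: 30.0
```

Call:
{"method": "servo_tool", "body": {
  "targets": [
    {"offset": [0,0,0.001],"dr": [0,0,0]},
    {"offset": [0,0,0.002],"dr": [0,0,0]}
  ]
}}

```text
time_s: 5.5
position: [0.5588, 0.0479, 0.0374]
tcp_rot: [[-0.982, 0.188, 0.002], [0.188, 0.982, -0.0], [-0.002, 0.0, -1.0]]
force: [-0.6, 0.4, -0.4]
opening: 0.645
grasp_force: 30.0
```

Call:
{"method": "servo_tool", "body": {
  "targets": [
    {"offset": [0,0,0],"dr": [0,0,0]},
    {"offset": [0,0,0],"dr": [0,0,0]},
    {"offset": [0,0,0],"dr": [0,0,0]},
    {"offset": [0,0,0],"dr": [0,0,0]},
    {"offset": [0,0,-0.03],"dr": [0,0,0]},
    {"offset": [0,0,-0.07],"dr": [0,0,0]},
    {"offset": [0,0,-0.11],"dr": [0,0,0]},
    {"offset": [0,0,-0.15],"dr": [0,0,0]}
  ],
  "gripper": -0.52
}}

```text
time_s: 6.17
position: [0.5574, 0.048, 0.1879]
tcp_rot: [[-0.982, 0.188, -0.001], [0.188, 0.982, 0.0], [0.001, -0.0, -1.0]]
force: [0.9, 0.2, 0.1]
opening: 0.757
grasp_force: 0.0
```

```bash
python3 - <<'E'
from rig import bot
s=bot.read_state();print(s["time_s"],s["position"],s["tcp_rot"],s["opening"],s["joint_positions"])
E
```

```text
6.1667 [0.5574242  0.04800761 0.18792029] [[-9.82167618e-01  1.88002652e-01 -1.33143435e-03]
 [ 1.88002587e-01  9.82168517e-01  1.74235978e-04]
 [ 1.34044973e-03 -7.91841667e-05 -9.99999098e-01]] 0.7572461914153432 [-6.52146768e+00  2.77359842e+01  9.36198583e+01  1.46752479e-03
  5.87210832e+01 -8.56859833e+01]
```

Call:
{"method": "servo_tool", "body": {
  "targets": [
    {"offset": [0,0,-0.04],"dr": [0,0,0]},
    {"offset": [0,-0.02,-0.075],"dr": [0,0,5]},
    {"offset": [-0.11,-0.426,-0.08],"dr": [0,0,65.6]},
    {"offset": [-0.11,-0.426,-0.08],"dr": [0,0,65.6]},
    {"offset": [-0.11,-0.426,-0.08],"dr": [0,0,65.6]},
    {"offset": [-0.11,-0.426,-0.08],"dr": [0,0,65.6]},
    {"offset": [-0.11,-0.426,-0.08],"dr": [0,0,65.6]},
    {"offset": [-0.11,-0.426,-0.08],"dr": [0,0,65.6]},
    {"offset": [-0.11,-0.426,-0.05],"dr": [0,0,65.6]},
    {"offset": [-0.11,-0.426,-0.05],"dr": [0,0,65.6]},
    {"offset": [-0.11,-0.426,-0.05],"dr": [0,0,65.6]},
    {"offset": [-0.11,-0.426,-0.05],"dr": [0,0,65.6]},
    {"offset": [-0.11,-0.426,-0.05],"dr": [0,0,65.6]},
    {"offset": [-0.11,-0.426,-0.05],"dr": [0,0,65.6]},
    {"offset": [-0.11,-0.426,-0.05],"dr": [0,0,65.6]}
  ],
  "gripper": -1
}}

```text
time_s: 7.42
position: [0.5855, -0.3906, 0.2359]
tcp_rot: [[-0.234, 0.972, -0.001], [0.972, 0.234, 0.002], [0.002, -0.001, -1.0]]
force: [0.9, 1.6, 0.1]
opening: 1.005
grasp_force: 0.0
```

```bash
python3 - <<'E'
from rig import bot,viewer
import cv2,numpy as np,pickle
c=viewer.capture("wrist");pickle.dump(c,open("w3.pkl","wb"));cv2.imwrite("pics/w3.png",c["color"][...,::-1])
s=bot.read_state();print(s["time_s"],s["position"],s["tcp_rot"],s["opening"])
E
```

```text
7.4667 [ 0.58580134 -0.38963051  0.23642854] [[-2.35138471e-01  9.71961651e-01 -6.69963549e-04]
 [ 9.71960273e-01  2.35139281e-01  1.65731399e-03]
 [ 1.76838039e-03 -2.61479675e-04 -9.99998402e-01]] 0.9971050658903795
```

View pics/w3.png

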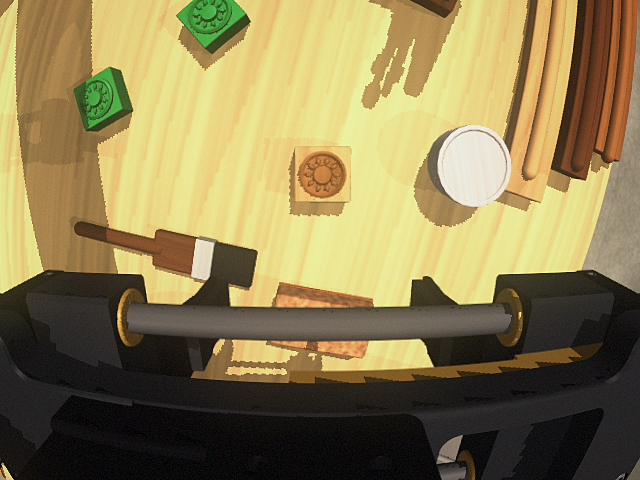

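The wrist view shows the far rosette in the clear at (322,174), with top-face corners (294,147), (350,146), (351,201) and (295,202).

```bash
python3 - <<'E'
from h import *
c=pickle.load(open("w3.pkl","rb"));d=pickle.load(open("c0.pkl","rb"))
print(wz(c,(322,174),.034))
P=np.array([wz(c,p,.028) for p in [(294,147),(350,146),(351,201),(295,202)]]);print(P.mean(0))
for i in range(4):
    e=P[(i+1)%4]-P[i];print(np.hypot(*e[:2]),np.degrees(np.arctan2(e[1],e[0])))
g=lambda X:np.r_[wproj(c,X)-(322,174),proj(d["side"],X)-tofull("side",(581,177))]
q=least_squares(g,[.57,-.34,.03]);print(q.x)
E
```

```text
[ 0.57790456 -0.34421765  0.034     ]
[ 0.5785226  -0.34442723  0.028     ]
0.05532266779433443 14.605374184026065
0.05527946567792761 -74.87451315197683
0.05634823843090997 -165.41458938041646
0.055260036876055296 104.06230601316796
[ 0.57785551 -0.34451602  0.0302283 ]
```

Call:
{"method": "servo_tool", "body": {
  "targets": [
    {"offset": [0.0459,0.003,0.01],"dr": [0,0,-1]},
    {"offset": [0.0459,0.003,0.04],"dr": [0,0,-1]},
    {"offset": [0.0459,0.003,0.08],"dr": [0,0,-1]},
    {"offset": [0.0459,0.003,0.12],"dr": [0,0,-1]},
    {"offset": [0.0459,0.003,0.16],"dr": [0,0,-1]},
    {"offset": [0.0459,0.003,0.19],"dr": [0,0,-1]},
    {"offset": [0.0459,0.003,0.215],"dr": [0,0,-1]},
    {"offset": [0.0459,0.003,0.23],"dr": [0,0,-1]},
    {"offset": [0.0459,0.003,0.23],"dr": [0,0,-1]},
    {"offset": [0.0459,0.003,0.23],"dr": [0,0,-1]}
  ]
}}

```text
time_s: 8.3
position: [0.5786, -0.3447, 0.007]
tcp_rot: [[-0.253, 0.967, -0.0], [0.967, 0.253, 0.0], [0.0, -0.0, -1.0]]
force: [0.8, -0.3, -0.3]
opening: 1.004
grasp_force: 0.0
```

Call:
{"method": "servo_tool", "body": {
  "targets": [
    {"offset": [0,0,0],"dr": [0,0,0]},
    {"offset": [0,0,0],"dr": [0,0,0]},
    {"offset": [0,0,0],"dr": [0,0,0]},
    {"offset": [0,0,0],"dr": [0,0,0]},
    {"offset": [0,0,0],"dr": [0,0,0]},
    {"offset": [0,0,0],"dr": [0,0,0]},
    {"offset": [0,0,0],"dr": [0,0,0]}
  ],
  "gripper": 1
}}

```text
time_s: 8.88
position: [0.5782, -0.3461, 0.0072]
tcp_rot: [[-0.251, 0.968, 0.0], [0.968, 0.251, -0.001], [-0.001, 0.0, -1.0]]
force: [-1.4, 0.5, 3.5]
opening: 0.64
grasp_force: 29.9
```

Call:
{"method": "servo_tool", "body": {
  "targets": [
    {"offset": [0,0,-0.04],"dr": [0,0,0]},
    {"offset": [0,0,-0.08],"dr": [0,0,0]},
    {"offset": [0.02,0,-0.12],"dr": [0,0,-5]},
    {"offset": [0.04,0,-0.155],"dr": [0,0,-12]},
    {"offset": [0.3106,0.0434,-0.22],"dr": [0,0,-64.6]},
    {"offset": [0.3106,0.0434,-0.22],"dr": [0,0,-64.6]},
    {"offset": [0.3106,0.0434,-0.22],"dr": [0,0,-64.6]},
    {"offset": [0.3106,0.0434,-0.22],"dr": [0,0,-64.6]},
    {"offset": [0.3106,0.0434,-0.22],"dr": [0,0,-64.6]},
    {"offset": [0.3106,0.0434,-0.22],"dr": [0,0,-64.6]},
    {"offset": [0.3106,0.0434,-0.22],"dr": [0,0,-64.6]},
    {"offset": [0.3106,0.0434,-0.22],"dr": [0,0,-64.6]},
    {"offset": [0.3106,0.0434,-0.18],"dr": [0,0,-64.6]},
    {"offset": [0.3106,0.0434,-0.14],"dr": [0,0,-64.6]},
    {"offset": [0.3106,0.0434,-0.1],"dr": [0,0,-64.6]},
    {"offset": [0.3106,0.0434,-0.07],"dr": [0,0,-64.6]},
    {"offset": [0.3106,0.0434,-0.05],"dr": [0,0,-64.6]},
    {"offset": [0.3106,0.0434,-0.038],"dr": [0,0,-64.6]},
    {"offset": [0.3106,0.0434,-0.032],"dr": [0,0,-64.6]},
    {"offset": [0.3106,0.0434,-0.031],"dr": [0,0,-64.6]}
  ]
}}

```text
time_s: 10.55
position: [0.5414, -0.0341, 0.037]
tcp_rot: [[-0.982, 0.188, -0.002], [0.188, 0.982, 0.001], [0.002, 0.0, -1.0]]
force: [1.0, -0.5, -0.9]
opening: 0.647
grasp_force: 29.9
```

Call:
{"method": "servo_tool", "body": {
  "targets": [
    {"offset": [0,0,0],"dr": [0,0,0]},
    {"offset": [0,0,0.001],"dr": [0,0,0]}
  ]
}}

```text
time_s: 10.72
position: [0.5427, -0.0345, 0.0371]
tcp_rot: [[-0.982, 0.188, 0.001], [0.188, 0.982, -0.0], [-0.001, -0.0, -1.0]]
force: [0.4, 0.6, -1.5]
opening: 0.643
grasp_force: 29.9
```

Call:
{"method": "servo_tool", "body": {
  "targets": [
    {"offset": [0,0,0],"dr": [0,0,0]},
    {"offset": [0,0,0],"dr": [0,0,0]},
    {"offset": [0,0,0],"dr": [0,0,0]},
    {"offset": [0,0,0],"dr": [0,0,0]},
    {"offset": [0,0,-0.03],"dr": [0,0,0]},
    {"offset": [0,0,-0.06],"dr": [0,0,0]},
    {"offset": [0,0,-0.06],"dr": [0,0,0]}
  ],
  "gripper": -0.52
}}

```text
time_s: 11.3
position: [0.5454, -0.0351, 0.101]
tcp_rot: [[-0.982, 0.188, 0.009], [0.188, 0.982, -0.002], [-0.009, -0.001, -1.0]]
force: [1.3, -0.8, 1.5]
opening: 0.76
grasp_force: 0.0
```

```bash
python3 - <<'E'
from rig import bot,viewer
import cv2
s=bot.read_state();print(s["time_s"],s["position"],s["tcp_rot"],s["opening"])
E
```

```text
11.3 [ 0.54539714 -0.03505919  0.10101086] [[-9.82175692e-01  1.87753104e-01  8.92646717e-03]
 [ 1.87738807e-01  9.82216004e-01 -2.42103745e-03]
 [-9.22227621e-03 -7.02039843e-04 -9.99957227e-01]] 0.7597355536057373
```

Call:
{"method": "servo_tool", "body": {
  "targets": [
    {"offset": [0,-0.03,0],"dr": [0,0,0]},
    {"offset": [0,-0.06,0],"dr": [0,0,0]},
    {"offset": [0,-0.06,0.0],"dr": [0,0,0]},
    {"offset": [0,-0.06,0],"dr": [0,0,0]},
    {"offset": [0,-0.06,0.02],"dr": [0,0,0]},
    {"offset": [0,-0.06,0.04],"dr": [0,0,0]},
    {"offset": [0,-0.06,0.055],"dr": [0,0,0]},
    {"offset": [0,-0.06,0.055],"dr": [0,0,0]},
    {"offset": [0,-0.05,0.055],"dr": [0,0,0]},
    {"offset": [0,-0.04,0.055],"dr": [0,0,0]},
    {"offset": [0,-0.03,0.055],"dr": [0,0,0]},
    {"offset": [0,-0.022,0.055],"dr": [0,0,0]},
    {"offset": [0,-0.015,0.055],"dr": [0,0,0]},
    {"offset": [0,-0.01,0.055],"dr": [0,0,0]},
    {"offset": [0,-0.005,0.055],"dr": [0,0,0]},
    {"offset": [0,0,0.055],"dr": [0,0,0]}
  ],
  "gripper": 1
}}

```text
time_s: 12.63
position: [0.5425, -0.0341, 0.042]
tcp_rot: [[-0.982, 0.188, 0.001], [0.188, 0.982, -0.001], [-0.001, -0.001, -1.0]]
force: [0.1, -2.7, 2.6]
opening: 0.006
grasp_force: 1.1
```

Call:
{"method": "servo_tool", "body": {
  "targets": [
    {"offset": [0,0.003,0],"dr": [0,0,0]},
    {"offset": [0,0.006,0],"dr": [0,0,0]},
    {"offset": [0,0.006,0],"dr": [0,0,0]}
  ]
}}

```text
time_s: 12.88
position: [0.5432, -0.0279, 0.0415]
tcp_rot: [[-0.982, 0.188, -0.0], [0.188, 0.982, 0.0], [0.0, 0.0, -1.0]]
force: [0.4, -0.3, 0.3]
opening: 0.006
grasp_force: 0.0
```

Call:
{"method": "servo_tool", "body": {
  "targets": [
    {"offset": [0,0.003,0],"dr": [0,0,0]},
    {"offset": [0,0.005,0],"dr": [0,0,0]},
    {"offset": [0,0.006,0],"dr": [0,0,0]},
    {"offset": [0,0.006,0],"dr": [0,0,0]}
  ]
}}

```text
time_s: 13.22
position: [0.5442, -0.0223, 0.0414]
tcp_rot: [[-0.982, 0.188, -0.0], [0.188, 0.982, 0.0], [0.0, 0.0, -1.0]]
force: [-0.2, -0.5, 0.9]
opening: 0.009
grasp_force: 0.2
```

```bash
python3 - <<'E'
from rig import bot,viewer
import cv2
c=viewer.capture("top")["color"][...,::-1];s=viewer.capture("side")["color"][...,::-1]
a=cv2.resize(c[165:265,240:380],None,fx=4,fy=4,interpolation=cv2.INTER_CUBIC);b=cv2.resize(s[225:325,225:365],None,fx=4,fy=4,interpolation=cv2.INTER_CUBIC)
b=b[:,:]
cv2.imwrite("pics/p1.png",cv2.resize(cv2.vconcat([a,b]),None,fx=.75,fy=.75))
print(bot.read_state()["position"])
E
```

```text
[ 0.54415729 -0.02222914  0.04139516]
```

View pics/p1.png

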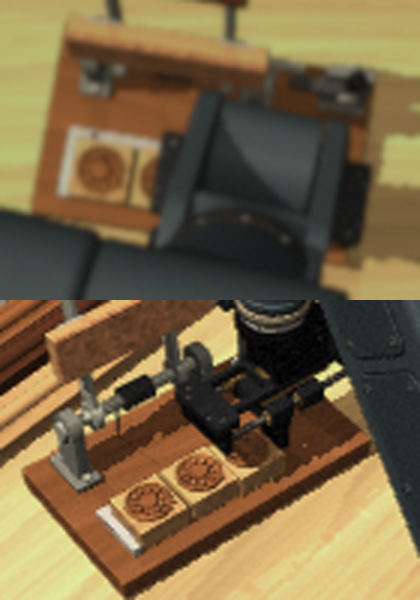

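The picture shows the three blocks nearly closed up, with a thin gap left. I'll keep pushing until the force rises.

Call:
{"method": "servo_tool", "body": {
  "targets": [
    {"offset": [0,0.002,0],"dr": [0,0,0]},
    {"offset": [0,0.003,0],"dr": [0,0,0]},
    {"offset": [0,0.003,0],"dr": [0,0,0]}
  ]
}}

```text
time_s: 13.57
position: [0.5447, -0.0192, 0.0414]
tcp_rot: [[-0.982, 0.188, -0.0], [0.188, 0.982, 0.0], [0.0, 0.0, -1.0]]
force: [0.4, -0.2, -0.2]
opening: 0.006
grasp_force: 0.0
```

Call:
{"method": "servo_tool", "body": {
  "targets": [
    {"offset": [0,0.002,0],"dr": [0,0,0]},
    {"offset": [0,0.003,0],"dr": [0,0,0]},
    {"offset": [0,0.003,0],"dr": [0,0,0]}
  ]
}}

```text
time_s: 13.82
position: [0.5451, -0.0172, 0.0415]
tcp_rot: [[-0.982, 0.187, -0.001], [0.187, 0.982, -0.001], [0.001, -0.001, -1.0]]
force: [-1.3, -4.6, -0.7]
opening: 0.006
grasp_force: 2.2
```

Call:
{"method": "servo_tool", "body": {
  "targets": [
    {"offset": [0,0.002,0],"dr": [0,0,0]},
    {"offset": [0,0.002,0],"dr": [0,0,0]}
  ]
}}

```text
time_s: 13.98
position: [0.5449, -0.017, 0.0415]
tcp_rot: [[-0.983, 0.185, -0.002], [0.185, 0.983, -0.004], [0.002, -0.004, -1.0]]
force: [-4.8, -10.7, -0.2]
opening: 0.005
grasp_force: 6.0
```

Call:
{"method": "servo_tool", "body": {
  "targets": [
    {"offset": [0,-0.008,0],"dr": [0,0,0]},
    {"offset": [0,-0.016,0],"dr": [0,0,0]},
    {"offset": [0,-0.016,-0.03],"dr": [0,0,0]},
    {"offset": [0,-0.016,-0.065],"dr": [0,0,0]},
    {"offset": [0,-0.016,-0.07],"dr": [0,0,0]},
    {"offset": [0.03,0,-0.07],"dr": [0,0,0]},
    {"offset": [0.06,0.03,-0.07],"dr": [0,0,0]},
    {"offset": [0.065,0.063,-0.07],"dr": [0,0,0]},
    {"offset": [0.065,0.063,-0.07],"dr": [0,0,0]}
  ]
}}

```text
time_s: 14.73
position: [0.491, 0.0641, 0.1115]
tcp_rot: [[-0.983, 0.185, -0.002], [0.185, 0.983, 0.003], [0.003, 0.002, -1.0]]
force: [-0.0, 1.0, 0.9]
opening: 0.007
grasp_force: 0.0
```

Call:
{"method": "servo_tool", "body": {
  "targets": [
    {"offset": [0,0,0],"dr": [0,0,0]},
    {"offset": [0,0,0.03],"dr": [0,0,0]},
    {"offset": [0,0,0.05],"dr": [0,0,0]},
    {"offset": [0,0,0.07],"dr": [0,0,0]},
    {"offset": [0,0,0.07],"dr": [0,0,0]},
    {"offset": [-0.01,0,0.07],"dr": [0,0,0]},
    {"offset": [-0.02,0,0.07],"dr": [0,0,0]},
    {"offset": [-0.025,0,0.07],"dr": [0,0,0]},
    {"offset": [-0.028,0,0.07],"dr": [0,0,0]},
    {"offset": [-0.03,0,0.07],"dr": [0,0,0]},
    {"offset": [-0.03,0,0.07],"dr": [0,0,0]}
  ],
  "gripper": 0.06
}}

```text
time_s: 15.65
position: [0.5228, 0.054, 0.0421]
tcp_rot: [[-0.982, 0.188, -0.001], [0.188, 0.982, 0.0], [0.001, 0.0, -1.0]]
force: [-2.8, 1.0, 1.7]
opening: 0.466
grasp_force: 1.3
```

Call:
{"method": "servo_tool", "body": {
  "targets": [
    {"offset": [-0.002,0,0],"dr": [0,0,0]},
    {"offset": [-0.003,0,0],"dr": [0,0,0]},
    {"offset": [-0.003,0,0],"dr": [0,0,0]}
  ]
}}

```text
time_s: 15.9
position: [0.5228, 0.0539, 0.0416]
tcp_rot: [[-0.982, 0.188, -0.007], [0.188, 0.982, 0.001], [0.007, -0.0, -1.0]]
force: [-7.3, 1.6, 6.4]
opening: 0.467
grasp_force: 3.4
```

Call:
{"method": "servo_tool", "body": {
  "targets": [
    {"offset": [-0.002,0,0],"dr": [0,0,0]},
    {"offset": [-0.003,0,0],"dr": [0,0,0]},
    {"offset": [-0.003,0,0],"dr": [0,0,0]}
  ]
}}

```text
time_s: 16.15
position: [0.5229, 0.0539, 0.0415]
tcp_rot: [[-0.982, 0.188, -0.013], [0.188, 0.982, 0.002], [0.013, -0.001, -1.0]]
force: [-10.0, 2.0, 9.5]
opening: 0.469
grasp_force: 5.3
```

Call:
{"method": "servo_tool", "body": {
  "targets": [
    {"offset": [0.015,0,0],"dr": [0,0,0]},
    {"offset": [0.03,0,0],"dr": [0,0,0]},
    {"offset": [0.03,0,-0.04],"dr": [0,0,0]},
    {"offset": [0.03,-0.02,-0.08],"dr": [0,0,6]},
    {"offset": [0.03,-0.04,-0.12],"dr": [0,0,13]},
    {"offset": [0.02,-0.075,-0.16],"dr": [0,0,20]},
    {"offset": [0.01,-0.075,-0.19],"dr": [0,0,27]},
    {"offset": [0.01,-0.075,-0.19],"dr": [0,0,90]},
    {"offset": [0.01,-0.075,-0.19],"dr": [0,0,90]},
    {"offset": [0.01,-0.075,-0.19],"dr": [0,0,90]},
    {"offset": [0.01,-0.075,-0.19],"dr": [0,0,90]},
    {"offset": [0.01,-0.075,-0.19],"dr": [0,0,90]},
    {"offset": [0.01,-0.075,-0.19],"dr": [0,0,90]},
    {"offset": [0.01,-0.075,-0.19],"dr": [0,0,90]},
    {"offset": [0.01,-0.075,-0.19],"dr": [0,0,90]},
    {"offset": [0.01,-0.075,-0.19],"dr": [0,0,90]},
    {"offset": [0.01,-0.075,-0.19],"dr": [0,0,90]},
    {"offset": [0.01,-0.075,-0.19],"dr": [0,0,90]}
  ],
  "gripper": 1
}}

```text
time_s: 17.65
position: [0.5059, -0.0194, 0.2319]
tcp_rot: [[0.185, 0.983, 0.002], [0.983, -0.185, -0.001], [-0.0, 0.002, -1.0]]
force: [0.4, 0.2, -0.4]
opening: 0.003
grasp_force: 0.0
```

```bash
python3 - <<'E'
from rig import bot,viewer
import cv2,numpy as np,pickle
c=viewer.capture("wrist");pickle.dump(c,open("w4.pkl","wb"));cv2.imwrite("pics/w4.png",c["color"][...,::-1])
s=bot.read_state();print(s["time_s"],s["position"],s["tcp_rot"],s["opening"],s["joint_positions"])
E
```

```text
17.7 [ 0.5057345  -0.01928932  0.23179985] [[ 1.85361733e-01  9.82669252e-01  1.47295906e-03]
 [ 9.82670314e-01 -1.85361078e-01 -5.70276441e-04]
 [-2.87363844e-04  1.55314057e-03 -9.99998753e-01]] 0.0039027068839915494 [-1.48474001e+01  2.03576704e+01  9.83474281e+01 -1.13628567e-02
  6.12049527e+01 -4.15972406e+00]
```

View pics/w4.png

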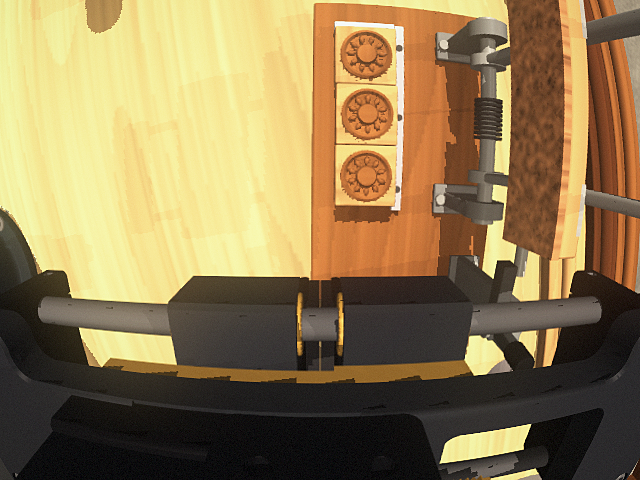

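The wrist view shows all three blocks in one tight, square row against the fence and stop, with rosettes at (366,53), (367,114) and (366,177). I'll refine the press pose from these and plan the catch and lever moves.

```bash
python3 - <<'E'
from h import *
w=pickle.load(open("w4.pkl","rb"));d=pickle.load(open("c0.pkl","rb"))
C=[((-100,56,64),(366,53)),((-100,0,64),(367,114)),((-100,-56,64),(366,177)),((-128,-84,58),(334,207)),((-128,84,58),(336,23)),((-72,-84,38),(393,211))]
f=lambda u:np.concatenate([wproj(w,pw([*u[:2],0,u[2]],P))-p for P,p in C])
r=least_squares(f,[.66,.05,-.19],loss='soft_l1');v=[*r.x[:2],0,r.x[2]];print(v,np.degrees(v[3]),np.round(f(r.x).reshape(-1,2),1).tolist())
v=np.array([.6645,.0555,0,np.radians(-10.8)])
for P in[(-4,-160,200.5),(28.4,0,299)]: print(P,pw(v,P))
print("tab side px pred",proj(d["side"],pw(v,(-4,-160,200.5))),"seen",tofull("side",(353,137)),"top",proj(d["top"],pw(v,(-4,-160,200.5))),tofull("top",(428,172)))
g=lambda X:np.r_[proj(d["top"],X)-tofull("top",(428,172)),proj(d["side"],X)-tofull("side",(353,137))]
X=least_squares(g,[.63,-.1,.2]).x;print("tab tri",X,"press",Ro.from_euler('z',-v[3]).apply(X-v[:3]))
E
```

```text
[np.float64(0.6652749861559449), np.float64(0.05472862804948381), 0, np.float64(-0.19088268528472313)] -10.93677224893858 [[1.1, 0.8], [0.1, 0.3], [0.2, -0.3], [0.3, -0.7], [-0.7, 3.2], [-2.5, -7.0]]
(-4, -160, 200.5) [ 0.63058984 -0.10091643  0.2005    ]
(28.4, 0, 299) [0.69239696 0.05017837 0.299     ]
tab side px pred [311.15533084 208.52953853] seen [312.875 208.875] top [356.56466558 191.14525574] [360.31081081 191.12162162]
tab tri [ 0.63225296 -0.11111707  0.19185189] press [-0.00045493 -0.16970831  0.19185189]
```

Call:
{"method": "servo_tool", "body": {
  "targets": [
    {"offset": [-0.029,0,0],"dr": [0,0,0]},
    {"offset": [-0.029,0.04,0],"dr": [0,0,0]},
    {"offset": [-0.029,0.08,0],"dr": [0,0,0]},
    {"offset": [-0.029,0.115,0],"dr": [0,0,0]},
    {"offset": [-0.029,0.128,0],"dr": [0,0,0]},
    {"offset": [-0.029,0.128,0.02],"dr": [0,0,0]},
    {"offset": [-0.029,0.128,0.039],"dr": [0,0,0]},
    {"offset": [-0.029,0.128,0.039],"dr": [0,0,0]},
    {"offset": [-0.035,0.128,0.039],"dr": [0,0,0]},
    {"offset": [-0.041,0.128,0.039],"dr": [0,0,0]},
    {"offset": [-0.048,0.128,0.038],"dr": [0,0,0]},
    {"offset": [-0.055,0.128,0.038],"dr": [0,0,0]}
  ]
}}

```text
time_s: 18.7
position: [0.621, -0.0976, 0.195]
tcp_rot: [[0.188, 0.982, 0.002], [0.982, -0.188, 0.0], [0.001, 0.002, -1.0]]
force: [0.8, 1.5, 0.2]
opening: 0.004
grasp_force: 0.8
```

Call:
{"method": "servo_tool", "body": {
  "targets": [
    {"offset": [-0.007,0,0.002],"dr": [0,0,0]},
    {"offset": [-0.014,0,0.004],"dr": [0,0,0]},
    {"offset": [-0.02,0,0.008],"dr": [0,0,0]},
    {"offset": [-0.025,0,0.013],"dr": [0,0,0]},
    {"offset": [-0.029,0,0.019],"dr": [0,0,0]},
    {"offset": [-0.032,0,0.025],"dr": [0,0,0]},
    {"offset": [-0.034,0,0.029],"dr": [0,0,0]},
    {"offset": [-0.034,0,0.029],"dr": [0,0,0]}
  ]
}}

```text
time_s: 19.37
position: [0.6156, -0.1292, 0.1682]
tcp_rot: [[0.189, 0.982, 0.004], [0.982, -0.189, 0.003], [0.003, 0.003, -1.0]]
force: [-3.6, 7.1, 20.5]
opening: 0.001
grasp_force: 11.0
```

Call:
{"method": "servo_tool", "body": {
  "targets": [
    {"offset": [0,0,-0.03],"dr": [0,0,0]},
    {"offset": [0,0,-0.07],"dr": [0,0,0]},
    {"offset": [0,0,-0.11],"dr": [0,0,0]},
    {"offset": [0,0,-0.15],"dr": [0,0,0]},
    {"offset": [0,0,-0.19],"dr": [0,0,0]},
    {"offset": [0.04,0.01,-0.195],"dr": [0,0,0]},
    {"offset": [0.08,0.02,-0.195],"dr": [0,0,0]},
    {"offset": [0.12,0.03,-0.195],"dr": [0,0,0]},
    {"offset": [0.16,0.04,-0.195],"dr": [0,0,0]},
    {"offset": [0.192,0.0424,-0.195],"dr": [0,0,0]},
    {"offset": [0.192,0.0424,-0.195],"dr": [0,0,0]},
    {"offset": [0.192,0.0424,-0.195],"dr": [0,0,0]}
  ],
  "gripper": -0.3
}}

```text
time_s: 20.37
position: [0.6922, 0.0516, 0.3581]
tcp_rot: [[0.185, 0.983, -0.001], [0.983, -0.185, -0.001], [-0.001, -0.001, -1.0]]
force: [0.1, 0.3, 0.2]
opening: 0.643
grasp_force: 0.0
```

```bash
python3 - <<'E'
from rig import bot,viewer
import cv2
s=viewer.capture("side")["color"][...,::-1]
cv2.imwrite("pics/s2.png",cv2.resize(s[130:310,200:400],None,fx=3.2,fy=3.2,interpolation=cv2.INTER_CUBIC))
s=bot.read_state();print(s["time_s"],s["position"],s["opening"])
E
```

```text
20.4167 [0.69194196 0.050082   0.35837355] 0.6436774899917407
```

View pics/s2.png

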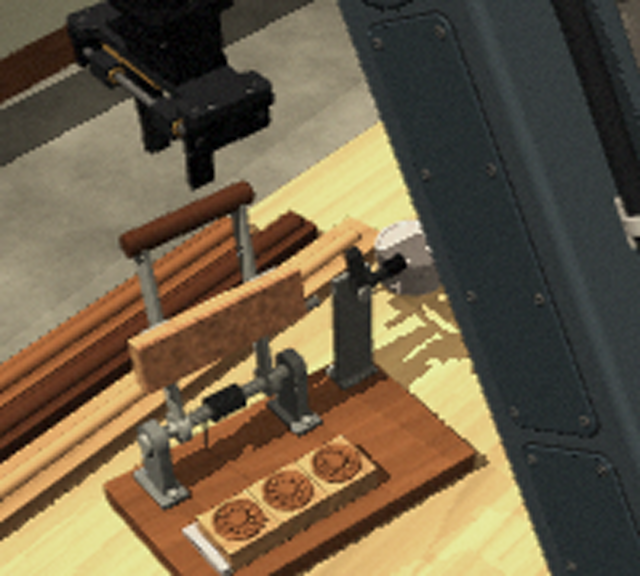

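The side view shows the catch fully over: its tab at (395,265) points outwards and the blade is up. The row is intact, and the open fingers straddle the handle bar.

Call:
{"method": "servo_tool", "body": {
  "targets": [
    {"offset": [0,0,0.03],"dr": [0,0,0]},
    {"offset": [0,0,0.055],"dr": [0,0,0]},
    {"offset": [0,0,0.07],"dr": [0,0,0]},
    {"offset": [0,0,0.078],"dr": [0,0,0]},
    {"offset": [0,0,0.078],"dr": [0,0,0]}
  ]
}}

```text
time_s: 20.83
position: [0.6906, 0.0482, 0.2789]
tcp_rot: [[0.19, 0.982, -0.005], [0.982, -0.19, -0.0], [-0.001, -0.005, -1.0]]
force: [-0.6, 0.9, 0.0]
opening: 0.652
grasp_force: 0.0
```

Call:
{"method": "servo_tool", "body": {
  "targets": [
    {"offset": [0,0,0],"dr": [0,0,0]},
    {"offset": [0,0,0],"dr": [0,0,0]},
    {"offset": [0,0,0],"dr": [0,0,0]},
    {"offset": [0,0,0],"dr": [0,0,0]},
    {"offset": [0,0,0],"dr": [0,0,0]},
    {"offset": [0,0,0],"dr": [0,0,0]},
    {"offset": [0,0,0],"dr": [0,0,0]}
  ],
  "gripper": 1
}}

```text
time_s: 21.42
position: [0.6933, 0.0499, 0.2822]
tcp_rot: [[0.188, 0.982, 0.004], [0.982, -0.188, -0.0], [0.0, 0.004, -1.0]]
force: [2.6, 0.1, 0.7]
opening: 0.246
grasp_force: 30.0
```

```bash
python3 - <<'E'
import numpy as np
for q in np.arange(0,1.74,.1):
    a=1.71-q;print(round(q,2),np.round([-.205*np.cos(a)-.0284,-(.205*np.sin(a)-.203)],4))
E
```

```text
0.0 [ 0. -0.]
0.1 [-0.0204 -0.0018]
0.2 [-0.0409 -0.0016]
0.3 [-0.0612  0.0006]
0.4 [-0.0813  0.0049]
0.5 [-0.1008  0.0112]
0.6 [-0.1196  0.0194]
0.7 [-0.1374  0.0294]
0.8 [-0.1542  0.0412]
0.9 [-0.1697  0.0545]
1.0 [-0.1839  0.0694]
1.1 [-0.1964  0.0856]
1.2 [-0.2073  0.1029]
1.3 [-0.2164  0.1213]
1.4 [-0.2236  0.1405]
1.5 [-0.2289  0.1603]
1.6 [-0.2322  0.1805]
1.7 [-0.2334  0.201 ]
```

Call:
{"method": "servo_tool", "body": {
  "targets": [
    {"offset": [0,-0.01,-0.001],"dr": [0,0,0]},
    {"offset": [0,-0.02,-0.002],"dr": [0,0,0]},
    {"offset": [0,-0.031,-0.002],"dr": [0,0,0]},
    {"offset": [0,-0.041,-0.002],"dr": [0,0,0]},
    {"offset": [0,-0.051,-0.001],"dr": [0,0,0]},
    {"offset": [0,-0.061,0.001],"dr": [0,0,0]},
    {"offset": [0,-0.071,0.003],"dr": [0,0,0]},
    {"offset": [0,-0.081,0.005],"dr": [0,0,0]}
  ]
}}

```text
time_s: 22.08
position: [0.6179, 0.0652, 0.2801]
tcp_rot: [[0.188, 0.982, 0.016], [0.982, -0.188, -0.0], [0.003, 0.016, -1.0]]
force: [6.4, 1.2, 5.6]
opening: 0.242
grasp_force: 30.0
```

Call:
{"method": "servo_tool", "body": {
  "targets": [
    {"offset": [0,-0.01,0.003],"dr": [0,0,0]},
    {"offset": [0,-0.0195,0.0063],"dr": [0,0,0]},
    {"offset": [0,-0.029,0.0102],"dr": [0,0,0]},
    {"offset": [0,-0.0383,0.0145],"dr": [0,0,0]},
    {"offset": [0,-0.0473,0.0194],"dr": [0,0,0]},
    {"offset": [0,-0.0561,0.0245],"dr": [0,0,0]},
    {"offset": [0,-0.0646,0.0303],"dr": [0,0,0]},
    {"offset": [0,-0.0729,0.0363],"dr": [0,0,0]},
    {"offset": [0,-0.0808,0.0429],"dr": [0,0,0]},
    {"offset": [0,-0.0884,0.0496],"dr": [0,0,0]},
    {"offset": [0,-0.0956,0.057],"dr": [0,0,0]},
    {"offset": [0,-0.1026,0.0645],"dr": [0,0,0]}
  ]
}}

```text
time_s: 23.08
position: [0.5179, 0.0854, 0.215]
tcp_rot: [[0.189, 0.982, 0.016], [0.982, -0.189, 0.002], [0.005, 0.016, -1.0]]
force: [6.1, 3.9, 5.2]
opening: 0.244
grasp_force: 30.1
```

Call:
{"method": "servo_tool", "body": {
  "targets": [
    {"offset": [0,-0.0064,0.008],"dr": [0,0,0]},
    {"offset": [0,-0.0125,0.0162],"dr": [0,0,0]},
    {"offset": [0,-0.0182,0.0247],"dr": [0,0,0]},
    {"offset": [0,-0.0234,0.0335],"dr": [0,0,0]},
    {"offset": [0,-0.0282,0.0426],"dr": [0,0,0]},
    {"offset": [0,-0.0325,0.0519],"dr": [0,0,0]},
    {"offset": [0,-0.0363,0.0614],"dr": [0,0,0]},
    {"offset": [0,-0.0397,0.0711],"dr": [0,0,0]},
    {"offset": [0,-0.0425,0.081],"dr": [0,0,0]},
    {"offset": [0,-0.045,0.0909],"dr": [0,0,0]},
    {"offset": [0,-0.0468,0.101],"dr": [0,0,0]},
    {"offset": [0,-0.0483,0.1111],"dr": [0,0,0]}
  ]
}}

```text
time_s: 24.08
position: [0.4672, 0.0953, 0.1023]
tcp_rot: [[0.19, 0.982, 0.007], [0.982, -0.19, 0.003], [0.004, 0.007, -1.0]]
force: [0.4, 7.7, 8.3]
opening: 0.232
grasp_force: 29.2
```

Call:
{"method": "servo_tool", "body": {
  "targets": [
    {"offset": [0,-0.0007,0.01],"dr": [0,0,0]},
    {"offset": [0,-0.0012,0.0205],"dr": [0,0,0]},
    {"offset": [0,-0.0012,0.023],"dr": [0,0,0]},
    {"offset": [0,-0.0012,0.023],"dr": [0,0,0]}
  ]
}}

```text
time_s: 24.42
position: [0.4647, 0.0958, 0.0785]
tcp_rot: [[0.19, 0.982, 0.004], [0.982, -0.19, 0.003], [0.004, 0.003, -1.0]]
force: [0.6, 10.2, 8.4]
opening: 0.227
grasp_force: 29.3
```

Call:
{"method": "servo_tool", "body": {
  "targets": [
    {"offset": [0.001,0,0.002],"dr": [0,0,0]},
    {"offset": [0.002,0,0.004],"dr": [0,0,0]},
    {"offset": [0.002,0,0.004],"dr": [0,0,0]}
  ]
}}

```text
time_s: 24.67
position: [0.4646, 0.0959, 0.0749]
tcp_rot: [[0.188, 0.982, 0.003], [0.982, -0.188, -0.0], [0.0, 0.003, -1.0]]
force: [-0.2, -0.9, 8.2]
opening: 0.229
grasp_force: 29.2
```

Call:
{"method": "servo_tool", "body": {
  "targets": [
    {"offset": [0,0,0.002],"dr": [0,0,0]},
    {"offset": [0,0,0.004],"dr": [0,0,0]},
    {"offset": [0,0,0.004],"dr": [0,0,0]}
  ]
}}

```text
time_s: 24.92
position: [0.4645, 0.096, 0.071]
tcp_rot: [[0.188, 0.982, 0.003], [0.982, -0.188, 0.0], [0.001, 0.003, -1.0]]
force: [-0.9, -0.0, 8.9]
opening: 0.226
grasp_force: 29.2
```

The downward force is still only the spring's, so I need to know whether the handle has slid in the grip. I'll find its position by colour in the side image.

```bash
python3 - <<'E'
from h import *
from rig import viewer,bot
v=np.array([.665,.055,0,np.radians(-10.9)])
c=viewer.capture("side");im=c["color"].astype(int);pickle.dump(c,open("s3.pkl","wb"))
cv2.imwrite("pics/s3.png",c["color"][...,::-1])
def hp(q,y,r=.205,off=0): 
    a=1.71-q;return (-r*1000*np.cos(a),y,96+r*1000*np.sin(a))
for q in(1.5,1.6,1.65,1.71,1.75,1.8): print(q,[np.round(proj(c,pw(v,hp(q,y))),1).tolist() for y in(-64,-40,40,64)], "board front-left top", np.round(proj(c,pw(v,hp(q,86,.125))),1).tolist())
R,G,B=im[...,0],im[...,1],im[...,2]
m=(R<110)&(R>35)&(R>1.7*G)&(R>1.7*B)
# reference colour of handle from initial view
d=pickle.load(open("c0.pkl","rb"))["side"]["color"];print("ref",d[200,258],d[197,262],d[194,268])
p=np.round(proj(c,pw(v,hp(1.71,0)))).astype(int);print(p)
sub=m[p[1]-30:p[1]+31,p[0]-50:p[0]+51]
n,l,s,cen=cv2.connectedComponentsWithStats(sub.astype(np.uint8))
for k in range(1,n):
    if s[k,4]>20: print(s[k]+[p[0]-50,p[1]-30,0,0,0],cen[k]+[p[0]-50,p[1]-30])
for r in range(p[1]-24,p[1]+25,2): print(r,''.join('#' if m[r,x] else ('k' if im[r,x].max()<60 else '.') for x in range(p[0]-45,p[0]+46)))
E
```

```text
1.5 [[327.5, 274.0], [320.7, 278.0], [297.6, 291.7], [290.4, 295.9]] board front-left top [267.6, 286.8]
1.6 [[328.1, 279.6], [321.5, 283.6], [298.6, 297.3], [291.4, 301.5]] board front-left top [268.4, 290.1]
1.65 [[328.3, 282.2], [321.7, 286.2], [298.9, 299.9], [291.8, 304.1]] board front-left top [268.7, 291.7]
1.71 [[328.3, 285.2], [321.8, 289.2], [299.1, 302.8], [292.1, 307.1]] board front-left top [268.9, 293.5]
1.75 [[328.3, 287.1], [321.7, 291.0], [299.2, 304.7], [292.2, 309.0]] board front-left top [269.0, 294.6]
1.8 [[328.1, 289.3], [321.6, 293.3], [299.1, 306.9], [292.2, 311.2]] board front-left top [269.1, 296.0]
ref [38 21 11] [53 28 18] [61 34 21]
[311 296]
[328 270  10  14  41] [331.         276.73170732]
[284 296  24  16 126] [296.69047619 303.18253968]
272 ........##.....kkk...k.....kkkk.kkkkkkkkkkkkkkkkkkkkkkkkkkkkkk#.##...............#...kkkkkk
274 ......#....##...kk...........kkkkkkkkkkkkkkkkkkkkkkkkkkkkkkkkkk.#..#............kk....kkkkk
276 ........##................kk...kkkkkkkkkkkkkkkkkkkkkkkkkkkkkkkk##.#.......##kkk##.......kkk
278 ........................kkkk
[... 1379 characters left out ...]
............................
308 ......................kkkk###kk.....................kkkkkkkk...............................
310 ................#.#k#####...........................kkkkk..................................
312 .............#.##kkkk......................................................................
314 ...........###kkk..........................................................................
316 ........##kk#k.k...........................................................................
318 ...#.kkkkk#................................................................................
320 ..#.#kk#...................................................................................
```

The handle's axis sits near row 301 at column 299. The prediction is 300 at q = 1.65 and 303 at 1.71, so the lever is almost level with little slip. I'll keep pressing.

Call:
{"method": "servo_tool", "body": {
  "targets": [
    {"offset": [0,0,0.002],"dr": [0,0,0]},
    {"offset": [0,0,0.004],"dr": [0,0,0]},
    {"offset": [0,0,0.006],"dr": [0,0,0]},
    {"offset": [0,0,0.006],"dr": [0,0,0]}
  ]
}}

```text
time_s: 25.3
position: [0.4645, 0.096, 0.0668]
tcp_rot: [[0.188, 0.982, 0.003], [0.982, -0.188, 0.0], [0.001, 0.003, -1.0]]
force: [-3.5, 0.6, 24.4]
opening: 0.227
grasp_force: 29.6
```

```bash
cat >k.py <<'E'
from h import *
from rig import viewer,bot
c=viewer.capture("side");a=c["color"].astype(int);b=pickle.load(open("s3.pkl","rb"))["color"].astype(int)
g=lambda i:cv2.GaussianBlur(i.mean(2).astype(np.float32),(0,0),1)
def sh(x0,x1,y0,y1):
    A=g(b)[y0:y1,x0:x1];B=g(a)[y0-6:y1+6,x0-6:x1+6];r=cv2.matchTemplate(B,A,cv2.TM_SQDIFF);_,_,l,_=cv2.minMaxLoc(r);
    x,y=l;col=r[:,x];
    s=0
    if 0<y<12: s=.5*(col[y-1]-col[y+1])/(col[y-1]-2*col[y]+col[y+1])
    return x-6,y-6+s
print("handle",sh(284,303,294,312),"gripper",sh(312,332,284,300));s=bot.read_state();print(s["position"],s["force"],s["opening"])
E
python3 k.py
```

```text
handle (0, np.float32(0.52904314)) gripper (0, np.float32(0.9627727))
[0.46449285 0.09603373 0.06684668] [-2.90577038  0.25506784 25.06201391] 0.22810228613953465
```

Call:
{"method": "servo_tool", "body": {
  "targets": [
    {"offset": [0,0,0.001],"dr": [0,0,0]},
    {"offset": [0,0,0.001],"dr": [0,0,0]},
    {"offset": [0,0,0.001],"dr": [0,0,0]},
    {"offset": [0,0,0.001],"dr": [0,0,0]},
    {"offset": [0,0,0.001],"dr": [0,0,0]},
    {"offset": [0,0,0.001],"dr": [0,0,0]},
    {"offset": [0,0,0.001],"dr": [0,0,0]},
    {"offset": [0,0,0.001],"dr": [0,0,0]},
    {"offset": [0,0,0.001],"dr": [0,0,0]},
    {"offset": [0,0,0.001],"dr": [0,0,0]}
  ]
}}

```text
time_s: 26.18
position: [0.4645, 0.096, 0.0667]
tcp_rot: [[0.188, 0.982, 0.004], [0.982, -0.188, -0.0], [0.001, 0.004, -1.0]]
force: [-4.9, 0.3, 32.3]
opening: 0.223
grasp_force: 29.6
```

```bash
python3 k.py
```

```text
handle (0, np.float32(0.52456987)) gripper (0, np.float32(0.98792726))
[0.46452043 0.09602542 0.06668956] [-5.10645657  0.58158615 33.6243186 ] 0.22818082861300434
```

```bash
python3 -c "
from rig import ticket;print(ticket.hand_in())"
```

```text
the job is handed in; nothing more can be done
None
```

The job is handed in at about 26 s: the three blocks stood in a tight, square row against fence and stop, the catch was flipped right over, and the lever is held down with a steady 33 N or so; I confirmed the last press from force and image readings, not by eye.

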